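# Release the transport lock of the bend-test load platform

### The arm

A 6-joint arm with a two-finger parallel gripper is mounted at the origin on a cart in front of the work surface, level with it; the furniture and walls round the work are solid. World frame = base frame: x ahead of the robot, y to its left, z up, the work surface at z = 0. Lengths are in mm, angles in degrees, forces in N, time in s.
With the tool pointing down it reaches from about 300 to 850 mm from the base axis. Payload 4.2 kg.
Tool frame: the origin (TCP) lies between the finger pads; the fingertips stand 22 mm ahead of it and the grasp point (between the pads) lies 3 mm ahead of it; z points along the fingers, y is the direction in which the jaws open and shut (so a half turn about z gives the same grasp; the last joint's range is limited). The gripper opens to 91 mm and grips with 3 to 60 N. Pads are 32 mm wide; open, the fingers measure 118 mm over their backs; the gripper's body (76 mm by 178 mm) begins 60 mm behind the grasp point.
Start: joints at [66.177, 18.312, 89.639, -0, 72.044, -1.146], TCP at [221.692, 530.56, 235.976] pointing down, gripper open.
Joint ranges: [-177.97, 177.97], [-48.28, 115.42], [12.27, 149.76], [-77.06, 257.06], [2.81, 150.46], [-146.56, 146.56]. Speed limits (degrees/s): [147.25, 147.25, 180, 180, 180, 180].

### API

Orientations are given as [roll, pitch, yaw] about the fixed x, y, z axes, in that order (R = Rz(yaw) Ry(pitch) Rx(roll)).
In Python, from workcell import telemetry, cams, env gives the robot as it stands.
- The arm moves only by the shell command python3 -m inch 'ROWS' [FORCE]. ROWS is JSON, a list of rows, each an object of numbers: "x", "y", "z": the shift along the tool's x, y, z in cm; "yaw": the turn about the tool's z in units of 5 degrees (1.0 is 5 degrees); "gripper": the gripper's target within -1 to 1 (fully open at 1, half-way at 0, shut at -1). A call has 1 to 12 rows; each row shifts and turns the commanded pose from where the row before left it, along the tool's axes as they then stand; what a row does not reach is not made up. A row lasts 1/12 s, in which the tool goes at most 41.7 mm and 7.16 degrees, less where a joint would pass 70% of its speed; a pose out of reach is approached as far as the arm can. A call is refused whole if a number of a shift passes 4.17 or a number of a turn 1, either way. A call with a gripper value outside its range is refused whole. The fingers move at their own pace and stop on an object; FORCE is the grip in N (left out, the last holds). Time passes only in rows, so rows that do not move let the fingers close. It gives the time, the measured TCP pose, the force and the opening at its end, in the units of the state.
- telemetry.state(): the state, without advancing time (a new reading comes with each control period).
- cams.grab_frame(name): name is "scene" or "top" or "wrist"; returns a dict with "pixels" (400x640x3 uint8, red, green, blue), "mtx" (3x3 intrinsics, pixels), "rvec" (rotation vector, rad) and "tvec" (3), from world to camera coordinates, as OpenCV has them. Camera axes: x right, y down, z forward; pixel columns grow to the right and rows downward; lengths in mm; the calibration is good to about 2 mm. A picture is of the moment at which its call begins. There is no depth.
- env.job_done(): hands the job in, once; it reports no verdict.
The state is a dict: "time_s": time; "qpos": joint angles; "qvel": joint speeds; "effort": joint torques, N m; "ee_pos": TCP position; "ee_rot": TCP orientation; "force": force on the tool from outside, world axes, zero at the start; "torque": the same for the moment, N m; "gripper_width": finger opening in mm.
Only numpy, scipy, OpenCV 4.12 (cv2) and the standard library are available. Lean on these libraries where they do the work, as an engineer would, in place of code of your own. Each camera call takes 0.05 s, during which the arm holds its last target. There are 200 camera calls.

### The job

The platform that carries the bend support (the metal base with two rollers) is wanted for a test: release its transport lock by sliding its yellow grip all the way along its track to the end stop at the green mark, then let go. The other platform, which carries only a weight, stays locked: leave its grip where it is, and leave the bend support standing in its place.

Things in the scene. Friction and masses are not known exactly. Their poses are not given: they have to be found in the camera images.
- lock_a (a joint): transport lock of the platform with the bend support, m: 0 at the red-marked end (locked), 0.080 at the end stop by the green mark (released); starts within 20 mm of the red end, about 2 N of friction, stays where left. Both platforms are fixed grey boxes 170 x 190 mm, deck 35 mm above the worktop, turned up to 20 degrees; the track runs on the side nearer the robot, nothing on it rises over 5 mm
- grip_a (a point): centre of the lock's grip on the platform with the bend support, 55 mm above the worktop: yellow block, 22 mm across the track (x) x 26 mm along it (y) x 36 mm high, from 37 to 73 mm above the worktop. y points along the track to the green end (robot's left), x away from the robot, z up. The steel load plate (top 41 mm above the worktop) begins 56 mm from it in x
- grip_b (a point): centre of the like yellow grip, with the like axes, on the other platform, which looks the same but carries a pale brass knobbed weight, 38 mm wide and 62 mm high, fixed to it; this grip is not to be moved
- support_mid (a point): centre of the bend support, half-way up, 62 mm above the worktop: loose metal base 50 x 140 mm with two rollers, 43 mm high (its top 84 mm above the worktop), 0.6 kg, long side (y) along the load plate of its platform, its near side about 65 mm beyond the line of the lock's track
Not all that is in view belongs to the job. Leave any blue, red or turquoise look-alike of the part that bears support_mid alone.

How it is judged:
By the outcome, as a careful person would: the job done as asked, in the order asked, and still so for the second after the job is handed in, with the robot touching nothing.
It also fails if it takes over 32 s, if anything falls off the work surface, if the arm or the gripper's body presses on something with over 40 N, if the wrist force passes 120 N, or if a joint passes its speed limit or range.

## Working session

There is one attempt and no reset: what is moved stays moved. The work goes in short steps, Python scripts to look and compute and a shell command to move; the robot and the scene stay as the last step left them, time stands still between calls to the robot, and variables do not carry over. Pictures are saved under pics/ and viewed, about 8 in all and at most 12, crops included, and the job is handed in when it is done.

```bash
mkdir -p pics; cat > h.py <<'E'
import numpy as np, cv2, pickle
from workcell import telemetry, cams, env
def grab(n,f):
    d=cams.grab_frame(n); pickle.dump(d,open(f'pics/{f}.pkl','wb'))
    cv2.imwrite(f'pics/{f}.png',cv2.cvtColor(d['pixels'],cv2.COLOR_RGB2BGR)); return d
def ray(d,u,v,z):
    p=cv2.undistortPoints(np.array([[[u,v]]],float),np.array(d['mtx'],float),None)[0,0]
    R=cv2.Rodrigues(np.array(d['rvec'],float))[0]; t=np.array(d['tvec'],float).ravel()
    c=-R.T@t; r=R.T@np.array([p[0],p[1],1]); return c+r*(z-c[2])/r[2]
def proj(d,P):
    return cv2.projectPoints(np.array(P,float).reshape(-1,3),np.array(d['rvec'],float),np.array(d['tvec'],float),np.array(d['mtx'],float),None)[0][:,0]
E
python3 - <<'E'
from h import *
grab('top','t1');grab('scene','s1')
print(telemetry.state())
E
```

```text
{'time_s': 0.1, 'qpos': array([ 6.61759225e+01,  1.83460784e+01,  8.96991184e+01,  1.55906769e-03,
        7.20434999e+01, -1.14680930e+00]), 'qvel': array([ 0.03111233, -0.07872426, -0.19483397,  0.01986138, -0.06467589,
       -0.02826707]), 'effort': array([-9.99013241e-05, -4.13334239e+01, -2.32509792e+01,  7.28477840e-02,
        4.22315940e-02, -6.30766931e-05]), 'ee_pos': array([221.51786977, 530.16755762, 235.22538665]), 'ee_rot': array([-1.79911351e+02, -3.25728332e-03,  1.57322247e+02]), 'force': array([ 0.31229719, -0.43004137, -0.45095268]), 'torque': array([-0.00893423,  0.01486728,  0.00015929]), 'gripper_width': 90.94130137915846}
```

View pics/t1.png

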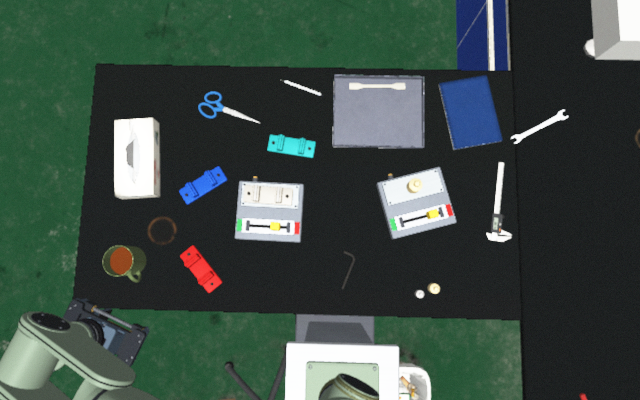

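View pics/s1.png

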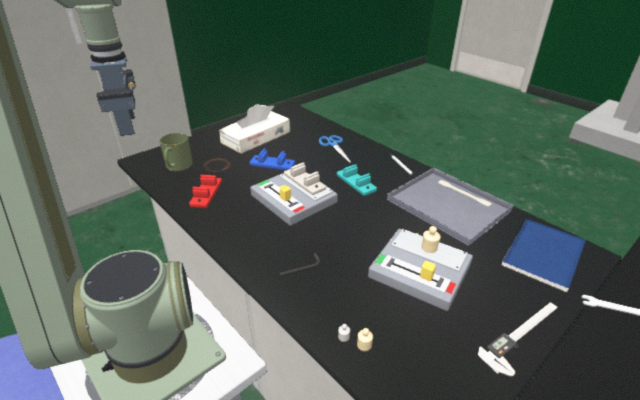

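The platform with the pale bend support is the left one: in the top view its grip is at about (275,227), with green left and red right. The weight platform is at about (417,203). I'll segment the grip and the green and red marks next.

```bash
python3 - <<'E'
from h import *
d=pickle.load(open('pics/t1.pkl','rb'));im=d['pixels']
x0,y0,x1,y1=225,165,315,250
c=cv2.cvtColor(im,cv2.COLOR_RGB2HSV)
for n,lo,hi,z in [('yellow',(22,140,120),(32,255,255),73),('green',(45,120,60),(80,255,255),36),('red',(0,150,80),(8,255,255),36),]:
    m=cv2.inRange(c,lo,hi); m[:y0]=0;m[y1:]=0;m[:,:x0]=0;m[:,x1:]=0
    v,u=np.nonzero(m); print(n,len(u),u.min(),u.max(),v.min(),v.max(),u.mean(),v.mean(),ray(d,u.mean(),v.mean(),z))
# platform deck corners estimate
for p in [(240,181),(304,184),(301,242),(235,240)]: print(p,ray(d,*p,35))
print(ray(d,245,190,84),ray(d,297,190,84))
C=-cv2.Rodrigues(d['rvec'])[0].T@np.array(d['tvec']).ravel();print(C)
cv2.imwrite('pics/t1c.png',cv2.resize(cv2.cvtColor(im[y0:y1,x0:x1],cv2.COLOR_RGB2BGR),None,fx=7,fy=7,interpolation=cv2.INTER_CUBIC))
E
```

```text
yellow 60 270 279 223 229 274.8 226.03333333333333 [474.2442217  198.04979515  73.        ]
green 45 237 241 219 230 238.93333333333334 224.6888888888889 [478.41009767 305.72781063  36.        ]
red 41 295 298 223 233 296.5121951219512 227.6341463414634 [473.815607   139.64764437  36.        ]
(240, 181) [606.22363701 308.99155925  35.        ]
(304, 184) [601.38289862 121.77072589  35.        ]
(301, 242) [433.12847684 125.62738135  35.        ]
(235, 240) [434.2946878  315.10363171  35.        ]
[572.30479081 284.03178796  84.        ] [575.48772052 138.51775049  84.        ]
[ 386.10732822   63.04344267 1276.78003647]
```

View pics/t1c.png

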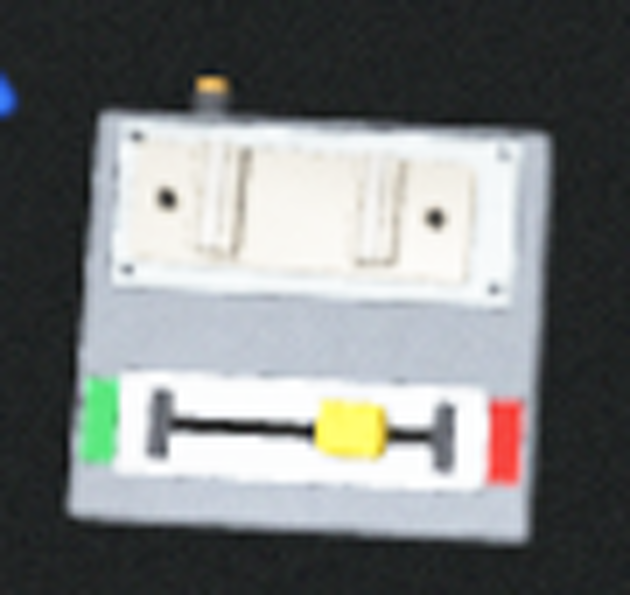

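The crop shows the grip at (350,428), green end at (100,420) and red end at (505,442). The track is turned about -1.6° in yaw. The red-green distance of about 166 mm and the deck size both fit. Grip A is near (475,199). I'll take the grip with the jaws along the track, after turning the tool about +21° in world yaw.

```bash
python3 -m inch '[{"yaw":-0.85},{"yaw":-0.85},{"yaw":-0.85},{"yaw":-0.85},{"yaw":-0.85},{}]'
python3 -m inch '[{"x":-2.19,"y":-2.7},{"x":-2.19,"y":-2.7},{"x":-2.19,"y":-2.7},{"x":-2.19,"y":-2.7},{"x":-2.19,"y":-2.7},{"x":-2.19,"y":-2.7},{"x":-2.19,"y":-2.7},{"x":-2.19,"y":-2.7},{"x":-2.19,"y":-2.7},{"x":-2.19,"y":-2.7},{"x":-2.19,"y":-2.7},{"x":-2.19,"y":-2.7}]'
python3 -m inch '[{},{},{}]'
python3 - <<'E'
from h import *
d=grab('wrist','w1')
c=cv2.cvtColor(d['pixels'],cv2.COLOR_RGB2HSV)
for n,lo,hi,z in [('yellow',(22,140,120),(32,255,255),73),('green',(45,120,60),(80,255,255),36),('red',(0,150,80),(8,255,255),36)]:
    m=cv2.inRange(c,lo,hi); k,l,s,ce=cv2.connectedComponentsWithStats(m)
    for i in range(1,k):
        if s[i,4]>100: print(n,s[i],ce[i],ray(d,*ce[i],z))
E
```

```text
red [275 267  55  23 178] [302.21910112 278.2247191 ] [334.5869341  455.30427997  36.        ]
red [238 268  77  34 437] [274.05949657 286.06864989] [330.58089162 413.99249637  36.        ]invalid input
invalid input
invalid input
```

View pics/w1.png

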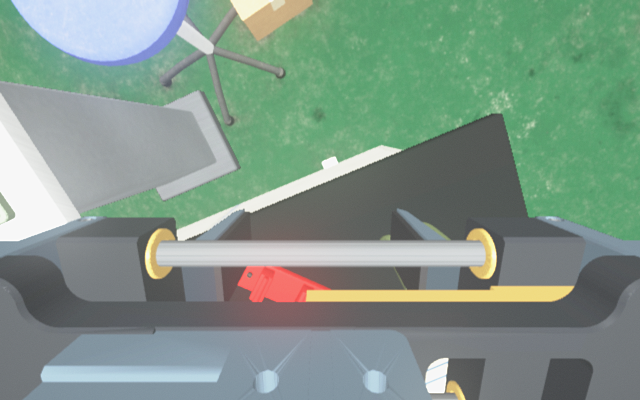

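The arm hasn't moved: the rows were refused, and the wrist view shows only the start pose, with the red look-alike at (280,283). Rows probably need every key, so I'll test that with one call.

```bash
python3 -m inch '[{"x":0,"y":0,"z":0,"yaw":-0.85,"gripper":1},{"x":0,"y":0,"z":0,"yaw":-0.85,"gripper":1},{"x":0,"y":0,"z":0,"yaw":-0.85,"gripper":1},{"x":0,"y":0,"z":0,"yaw":-0.85,"gripper":1},{"x":0,"y":0,"z":0,"yaw":-0.85,"gripper":1},{"x":0,"y":0,"z":0,"yaw":0,"gripper":1}]'
```

```text
time_s: 0.65
ee_pos: [221.6, 530.3, 235.6]
ee_rot: [-180.0, -0.0, 178.6]
force: [0.3, -0.2, -0.8]
gripper_width: 91.3
```

```bash
python3 -m inch '[{"x":-2.19,"y":-2.7,"z":0,"yaw":0,"gripper":1},{"x":-2.19,"y":-2.7,"z":0,"yaw":0,"gripper":1},{"x":-2.19,"y":-2.7,"z":0,"yaw":0,"gripper":1},{"x":-2.19,"y":-2.7,"z":0,"yaw":0,"gripper":1},{"x":-2.19,"y":-2.7,"z":0,"yaw":0,"gripper":1},{"x":-2.19,"y":-2.7,"z":0,"yaw":0,"gripper":1},{"x":-2.19,"y":-2.7,"z":0,"yaw":0,"gripper":1},{"x":-2.19,"y":-2.7,"z":0,"yaw":0,"gripper":1},{"x":-2.19,"y":-2.7,"z":0,"yaw":0,"gripper":1},{"x":-2.19,"y":-2.7,"z":0,"yaw":0,"gripper":1},{"x":-2.19,"y":-2.7,"z":0,"yaw":0,"gripper":1},{"x":-2.19,"y":-2.7,"z":0,"yaw":0,"gripper":1}]'
python3 -m inch '[{"x":0,"y":0,"z":0,"yaw":0,"gripper":1},{"x":0,"y":0,"z":0,"yaw":0,"gripper":1}]'
python3 - <<'E'
from h import *
d=grab('wrist','w2')
c=cv2.cvtColor(d['pixels'],cv2.COLOR_RGB2HSV)
for n,lo,hi,z in [('yellow',(22,140,120),(32,255,255),73),('green',(45,120,60),(80,255,255),36),('red',(0,150,80),(8,255,255),36)]:
    m=cv2.inRange(c,lo,hi); k,l,s,ce=cv2.connectedComponentsWithStats(m)
    for i in range(1,k):
        if s[i,4]>100: print(n,s[i],ce[i],ray(d,*ce[i],z))
E
```

```text
time_s: 1.65
ee_pos: [477.0, 198.6, 235.9]
ee_rot: [180.0, -0.0, 178.4]
force: [1.8, -0.8, 0.0]
gripper_width: 91.0
time_s: 1.82
ee_pos: [476.9, 198.9, 235.7]
ee_rot: [180.0, -0.0, 178.3]
force: [-0.2, -0.1, -0.1]
gripper_width: 91.1
green [ 54 191  20  25 229] [ 63.2139738  202.89956332] [ 491.91470774 -136.01256471   36.        ]
red [ 438   18  100  114 5265] [490.23760684  75.75194682] [353.83995536 401.43747403  36.        ]
```

View pics/w2.png

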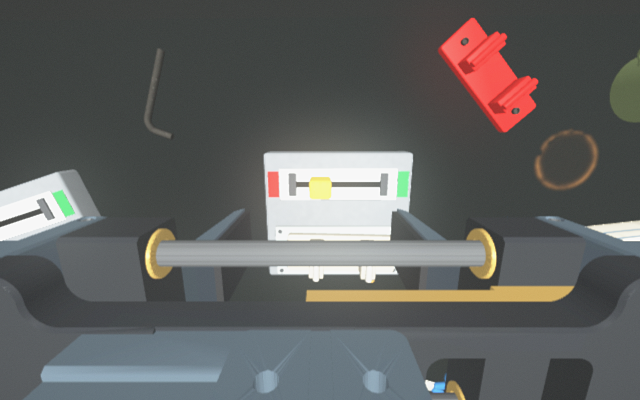

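The wrist view shows platform A square to the tool, with its front edge level at row 153. The grip is at (320,188), red at (273,184) and green at (403,184). Now the grip edges.

```bash
python3 - <<'E'
from h import *
d=pickle.load(open('pics/w2.pkl','rb'));im=d['pixels']
print(ray(d,320,188,73),ray(d,273,184,36),ray(d,403,184,36))
print('cam',-cv2.Rodrigues(d['rvec'])[0].T@np.array(d['tvec']).ravel())
c=cv2.cvtColor(im,cv2.COLOR_RGB2HSV)[170:205,300:340]
m=(abs(c[...,0].astype(int)-26)<7)&(c[...,1]>70);v,u=np.nonzero(m);v+=170;u+=300
print(len(u),u.min(),u.max(),v.min(),v.max(),u.mean(),v.mean())
# predicted outline of a grip centred at the hypothesised point, vs. seen
for X,Y in [(475,200),(476,198)]:
    P=[(X+sx*11,Y+sy*13,z) for z in(37,73) for sx in(-1,1) for sy in(-1,1)]
    q=proj(d,P);print(X,Y,q.min(0).round(1),q.max(0).round(1))
E
```

```text
[474.41767575 198.5480654   73.        ] [474.96729617 138.34472245  36.        ] [479.83893272 304.62841335  36.        ]
cam [411.19641284 200.63043531 383.71941956]
463 308 331 177 198 319.83585313174945 187.46436285097192
475 200 [309.6 173.9] [332.8 198.1]
476 198 [307.9 174.7] [331.1 199. ]
```

The grip is at (475,198.5), and the predicted outline matches what the wrist camera sees. I'll go down to TCP z of about 66 (tips at 44, above the 40 mm track parts) and close gently.

```bash
python3 -m inch '[{"x":0.2,"y":0,"z":2.5,"yaw":0,"gripper":1},{"x":0,"y":0,"z":2.5,"yaw":0,"gripper":1},{"x":0,"y":0,"z":2.5,"yaw":0,"gripper":0.6},{"x":0,"y":0,"z":2.5,"yaw":0,"gripper":0.3},{"x":0,"y":0,"z":2.5,"yaw":0,"gripper":0.2},{"x":0,"y":0,"z":2.0,"yaw":0,"gripper":0.2},{"x":0,"y":0,"z":1.5,"yaw":0,"gripper":0.2},{"x":0,"y":0,"z":1.0,"yaw":0,"gripper":0.2},{"x":0,"y":0,"z":0,"yaw":0,"gripper":0.2}]' 15
python3 -m inch '[{"x":0,"y":0,"z":0,"yaw":0,"gripper":-1},{"x":0,"y":0,"z":0,"yaw":0,"gripper":-1},{"x":0,"y":0,"z":0,"yaw":0,"gripper":-1},{"x":0,"y":0,"z":0,"yaw":0,"gripper":-1},{"x":0,"y":0,"z":0,"yaw":0,"gripper":-1},{"x":0,"y":0,"z":0,"yaw":0,"gripper":-1}]' 15
```

```text
time_s: 2.62
ee_pos: [472.4, 200.8, 64.2]
ee_rot: [-179.9, -0.2, 178.6]
force: [-0.4, -0.3, -0.7]
gripper_width: 54.9
time_s: 3.12
ee_pos: [474.9, 200.1, 66.8]
ee_rot: [180.0, 0.1, 178.6]
force: [0.9, -1.6, 4.5]
gripper_width: 25.9
```

It holds the grip at a width of 25.9. From the mark midpoint of y≈221.5 I expect about 61 mm to the stop. I'll slide 54 mm, then inch forward.

```bash
python3 -m inch '[{"x":0,"y":0.6,"z":0,"yaw":0,"gripper":-1},{"x":0,"y":0.6,"z":0,"yaw":0,"gripper":-1},{"x":0,"y":0.6,"z":0,"yaw":0,"gripper":-1},{"x":0,"y":0.6,"z":0,"yaw":0,"gripper":-1},{"x":0,"y":0.6,"z":0,"yaw":0,"gripper":-1},{"x":0,"y":0.6,"z":0,"yaw":0,"gripper":-1},{"x":0,"y":0.6,"z":0,"yaw":0,"gripper":-1},{"x":0,"y":0.6,"z":0,"yaw":0,"gripper":-1},{"x":0,"y":0.6,"z":0,"yaw":0,"gripper":-1},{"x":0,"y":0,"z":0,"yaw":0,"gripper":-1}]' 15
python3 -m inch '[{"x":0,"y":0.2,"z":0,"yaw":0,"gripper":-1},{"x":0,"y":0.2,"z":0,"yaw":0,"gripper":-1},{"x":0,"y":0,"z":0,"yaw":0,"gripper":-1}]' 15
```

```text
time_s: 3.95
ee_pos: [476.4, 255.6, 66.8]
ee_rot: [179.9, 0.1, 178.6]
force: [-0.8, 1.2, 5.6]
gripper_width: 26.3
time_s: 4.2
ee_pos: [476.5, 258.9, 66.8]
ee_rot: [179.9, 0.1, 178.6]
force: [-0.0, -1.6, 5.1]
gripper_width: 25.9
```

```bash
python3 -m inch '[{"x":0,"y":0.2,"z":0,"yaw":0,"gripper":-1},{"x":0,"y":0,"z":0,"yaw":0,"gripper":-1}]' 15
python3 -m inch '[{"x":0,"y":0.2,"z":0,"yaw":0,"gripper":-1},{"x":0,"y":0,"z":0,"yaw":0,"gripper":-1}]' 15
python3 -m inch '[{"x":0,"y":0.2,"z":0,"yaw":0,"gripper":-1},{"x":0,"y":0,"z":0,"yaw":0,"gripper":-1}]' 15
```

```text
time_s: 4.37
ee_pos: [476.6, 260.8, 66.8]
ee_rot: [179.9, 0.1, 178.6]
force: [-0.7, -1.2, 5.8]
gripper_width: 25.5
time_s: 4.53
ee_pos: [476.6, 261.4, 66.8]
ee_rot: [-179.9, 0.1, 178.6]
force: [0.9, -6.7, 7.0]
gripper_width: 25.7
time_s: 4.7
ee_pos: [476.6, 261.6, 66.8]
ee_rot: [-179.7, 0.1, 178.7]
force: [1.7, -11.7, 8.5]
gripper_width: 25.7
```

It stalled at y=261.5 with rising force, matching the predicted stop of 261.5. One firmer push to make sure, then open gently without a springback drag (back off the command first).

```bash
python3 -m inch '[{"x":0,"y":0.3,"z":0,"yaw":0,"gripper":-1},{"x":0,"y":0.2,"z":0,"yaw":0,"gripper":-1},{"x":0,"y":0,"z":0,"yaw":0,"gripper":-1}]' 25
python3 -m inch '[{"x":0,"y":-0.6,"z":0,"yaw":0,"gripper":0},{"x":0,"y":0,"z":0,"yaw":0,"gripper":0},{"x":0,"y":0,"z":0,"yaw":0,"gripper":0.2},{"x":0,"y":0,"z":0,"yaw":0,"gripper":0.2},{"x":0,"y":0,"z":0,"yaw":0,"gripper":0.2}]' 25
```

```text
time_s: 4.95
ee_pos: [476.5, 262.1, 66.7]
ee_rot: [-179.2, 0.0, 178.9]
force: [4.5, -28.2, 12.6]
gripper_width: 26.2
time_s: 5.37
ee_pos: [475.8, 263.9, 65.8]
ee_rot: [180.0, -0.0, 178.6]
force: [0.5, 0.1, 0.1]
gripper_width: 53.8
```

Released. Now straight up, and check.

```bash
python3 -m inch '[{"x":0,"y":0,"z":-1,"yaw":0,"gripper":0.2},{"x":0,"y":0,"z":-2.5,"yaw":0,"gripper":0.2},{"x":0,"y":0,"z":-2.5,"yaw":0,"gripper":0.2},{"x":0,"y":0,"z":-2.5,"yaw":0,"gripper":0.2},{"x":0,"y":0,"z":-2.5,"yaw":0,"gripper":0.2},{"x":0,"y":0,"z":-2.5,"yaw":0,"gripper":1},{"x":0,"y":0,"z":-2.5,"yaw":0,"gripper":1},{"x":0,"y":0,"z":-1,"yaw":0,"gripper":1},{"x":0,"y":0,"z":0,"yaw":0,"gripper":1},{"x":0,"y":0,"z":0,"yaw":0,"gripper":1}]' 
python3 - <<'E'
from h import *
d=grab('wrist','w3');im=d['pixels']
c=cv2.cvtColor(im,cv2.COLOR_RGB2HSV)[100:210]
m=((abs(c[...,0].astype(int)-26)<7)&(c[...,1]>70)).astype(np.uint8)
k,l,s,ce=cv2.connectedComponentsWithStats(m)
for i in range(1,k):
    if s[i,4]>200: print(s[i],ce[i],ray(d,ce[i][0],ce[i][1]+100,73))
e=grab('scene','s2')['pixels']
o=np.vstack([im[100:300,160:500],e[100:300,220:560]])
cv2.imwrite('pics/chk.png',cv2.resize(cv2.cvtColor(o,cv2.COLOR_RGB2BGR),None,fx=1.5,fy=1.5))
E
```

```text
time_s: 6.2
ee_pos: [475.6, 263.2, 235.8]
ee_rot: [180.0, -0.0, 178.6]
force: [-0.5, 0.1, -0.4]
gripper_width: 85.2
[307  80  24  21 453] [319.09271523  89.98675497] [475.49946217 261.75744476  73.        ]
```

View pics/chk.png

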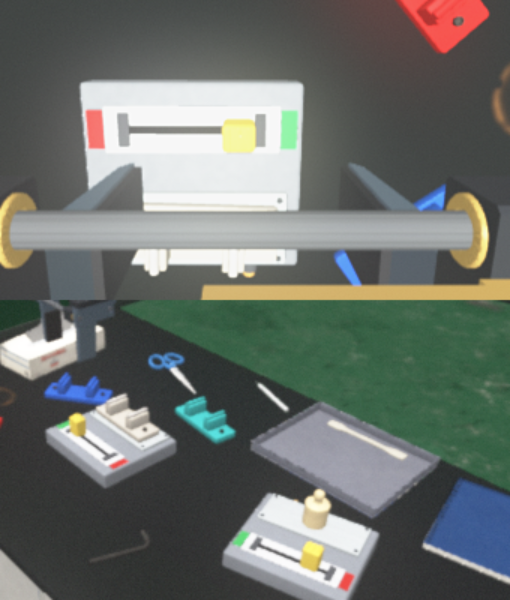

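The wrist view (upper half) shows the grip touching the stop block on the green side; it measures y=261.8, the stall position. The commanded pose stayed ahead of the grip during release, so it wasn't dragged back. The scene view shows the bend support in its place on its plate and grip B unmoved near its red end.

```bash
python3 - <<'E'
from h import *
a=grab('top','t2')['pixels'].astype(int);b=pickle.load(open('pics/t1.pkl','rb'))['pixels'].astype(int)
for n,(y0,y1,x0,x1) in dict(platB=(165,240,375,460),support=(178,212,240,304)).items(): print(n,abs(a-b)[y0:y1,x0:x1].mean(),abs(a-b)[y0:y1,x0:x1].max())
print(env.job_done())
E
```

```text
platB 8.012183006535947 23
support 28.87270220588235 211
the job is handed in; nothing more can be done
None
```

The job is done and handed in: the lock on the platform with the bend support is released. I slid its yellow grip about 62 mm along the track to the green end stop, let go and lifted clear. The robot clock read about 6.3 s.

**Last checks:**
- **End stop:** The slide stalled at y ≈ 262 mm, about where I predicted the stop, and the wrist force rose to about 31 N.
- **After release:** The wrist camera put the grip at y = 261.8 mm, against the stop block. The camera can't rule out a gap under about 1 mm. The force on the tool was close to zero.
- **Bend support:** In the scene picture it stands in its place on its plate.
- **Other platform:** In the same picture its grip is still near the red end, and before-and-after top views show only small differences there (23 of 255 at most).

**One check gave no answer:** the before-and-after top views differ a lot around the bend support (up to 211 of 255). I put that down to the raised arm being over that area, but I did not view that picture. For the support I relied on the scene and wrist views by eye.

The first three move calls were refused as "invalid input" because the rows left out some keys; nothing moved.

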